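# Draw the dry-well insert out with the bail hook

### The job

Take the bail hook from its stand, catch the wire bail of the metal insert deep in the dry-well's bore with it, and draw the insert out gently: feel for the bail rather than forcing it, since it is easily bent. Carry the insert on the hook, lower it (never drop it, and keep the fingers off it) to stand upright in the middle of the round white cooling dish, then unhook it and put the hook back in its stand as it was. Leave the timer, the vial and the crucible alone.

Things in the scene. Friction and masses are not known exactly. Their poses are not given: they have to be found in the camera images.
- hook_grip (a point): (sizes in mm) handle centre of the loose bail hook (90 g), upright in its stand. Handle: wooden block 42 tall, 26 along the hook's x, 14 along its y (grip across the 14 from above). z up along the steel shaft (5 diameter), which lies on the handle's axis. A metal flange 4 thick, 34 wide in x, from y = -21 to +33, begins 21 below this point and rests on the stand's rim
- hook_foot (a point): on the same hook, 110 below hook_grip: the centreline of the bend at the shaft's lower end. From here a foot runs 10.5 to the hook's +y and ends in a tip turned up by 6 (wire 5 thick; throat between shaft and tip 5.5 wide; the tip's top is 8.5 above this point)
- stand_mouth (a point): where the hook's shaft belongs in the mouth of the fixed grey stand, at rim height. Upright pocket 30 x 44, 94 tall, on a foot plate 66 x 74; open from x = -11 to 11 and y = -12 to 24 about this point, floor 89 below. Hook home: axes parallel to the stand's, foot towards +y, hook_grip 25 above this point
- well_mouth (a point): centre of the bore's mouth, level with the top of the fixed aluminium dry-well (block 100 x 100, 112 tall); bore 64 in diameter, 106 deep, z up
- insert: loose steel insert: solid cylinder 60 diameter, 46 tall, about 250 g (up to a third more or less); origin at the centre of its underside, z up. It stands on the bore's floor, two sprung plungers gripping its sides: 3 to 7 N in all draw it for the first 30 mm, then only its weight. The hook must not load insert or bail with more than 10 N in any direction
- bail_hinge (a point): on the insert, 48 above its origin: middle of the bail's hinge line (the insert's x). The bail is an inverted V of 4 mm wire, legs 28 apart at the foot, peak (centreline) 28 from the hinge. It leans to the insert's +y or -y by up to 0.45 rad (peak up to 12 off centre), which is NOT reported; the hinge is so stiff that it stays so. Find it by feel or sight; drawn out, the insert hangs askew
- dish: fixed round white cooling dish, 100 outer diameter, 92 inside, rim 12 high, floor 4 above the origin, which is the centre of its underside; z up
- timer: bystander: small white timer lying on the bench, 58 x 66 x 18; origin under its centre
- vial_a: bystander: small vial with a screw cap, 22 diameter, 45 tall; origin under its centre
- crucible: bystander: small white porcelain crucible with lid, 43 diameter, 46 tall; origin under its centre
Not all that is in view belongs to the job. Leave any purple or red look-alike of the insert alone.

How it is judged:
By the outcome, as a careful person would: the job done as asked, in the order asked, and still so for the second after the job is handed in, with the robot touching nothing.
It also fails if it takes over 72 s, if anything falls off the work surface, if the arm or the gripper's body presses on something with over 40 N, if the wrist force passes 120 N, or if a joint passes its speed limit or range.

### The arm

A 6-joint arm with a two-finger parallel gripper is mounted at the origin on a cart in front of the work surface, level with it; the furniture and walls round the work are solid. World frame = base frame: x ahead of the robot, y to its left, z up, the work surface at z = 0. Lengths are in m, angles in rad, forces in N, time in s.
With the tool pointing down it reaches from about 0.25 to 0.725 m from the base axis. Payload 4 kg.
Tool frame: the origin (TCP) lies between the finger pads; the fingertips stand 8 mm ahead of it and the grasp point (between the pads) lies 11 mm behind it; z points along the fingers, y is the line along which they close (so a half turn about z gives the same grasp; the last joint's range is limited). The gripper opens to 85 mm and grips with 20 to 120 N. Pads are 22 mm wide; open, the fingers measure 114 mm over their backs; the gripper's body (76 mm by 85 mm) begins 54 mm behind the grasp point. The pads swing forward as they close: fully open they stand 13 mm farther back than shut.
Start: joints at [1.214, 0.241, 0.005, 1.335, 0, 1.571], TCP at [0.175, 0.469, 0.239] pointing down, gripper open.
Joint ranges: [-2.72, 2.72], [-1.05, 1.87], [-1.09, 1.28], [-1.99, 2.15], [-1.42, 1.44], [-3.14, 3.14]. Speed limits (rad/s): [2.79, 2.79, 3.14, 3.14, 3.14, 3.14].

### API

Orientations are given as a unit quaternion [x, y, z, w].
In Python, from rig import ctrl, eyes gives the robot as it stands.
- The arm moves only by the shell command python3 -m handwheel 'ROWS'. ROWS is JSON, a list of rows, each an object with "linear": the shift along the tool's x, y, z in mm, a list of three; "angular": the turn, a rotation vector about the tool's x, y, z in rad, a list of three; "fingers": the gripper command: -1 is shut, 1 is fully open, values between are in proportion. In form: [{"linear": [tx, ty, tz], "angular": [rx, ry, rz], "fingers": fingers}, ...]. A call has 1 to 10 rows; each row is the pose to reach, as a shift and turn from the pose commanded when the call began, along the tool's axes at that moment; what a row does not reach only later rows make up. A row lasts 1/10 s, in which the tool goes at most 50 mm and 8.59 degrees, less where a joint would pass 70% of its speed; a pose out of reach is approached as far as the arm can. A call with a gripper value outside its range is refused whole. The fingers move at their own pace and stop on an object; the grip force is fixed at half the most. Time passes only in rows, so rows that repeat a pose let the fingers close. It gives the time, the measured TCP pose, the force, the opening and the grip force at its end, in the units of the state.
- ctrl.sense(): the state, without advancing time (a new reading comes with each control period).
- eyes.get_image(name): name is "side" or "top" or "wrist"; returns (picture, depth): 480x640x3 uint8, blue, green, red; 480x640 float32, m along the optical axis (not along the pixel's ray), 0 where there is no reading.
- eyes.calibration(name): a dict with "intrinsics" (3x3 intrinsics, pixels), "R" (3x3) and "t" (3): a world point X has camera coordinates R X + t. Camera axes: x right, y down, z forward; pixel columns grow to the right and rows downward; lengths in m; the calibration is good to about 2 mm. A picture is of the moment at which its call begins: read the wrist's pose just before it. calibration takes no time and is no camera call; for the wrist camera it gives the pose at the moment of the call.
- ctrl.job_done(): hands the job in; it is judged then, once.
The state is a dict: "time_s": time; "joints": joint angles; "joint_vel": joint speeds; "tau": joint torques, N m; "tool_pos": TCP position; "ee_rot": TCP orientation; "ft_force": force on the tool from outside, world axes, zero at the start; "wrist_torque": the same for the moment, N m; "gripper_width": finger opening in m; "finger_force": force on a finger pad.
Only numpy, scipy, OpenCV 4.12 (cv2) and the standard library are available. Lean on these libraries where they do the work, as an engineer would, in place of code of your own. Each camera call takes 0.05 s, during which the arm holds its last target. There are 200 camera calls.

## Working session

There is one attempt and no reset: what is moved stays moved. The work goes in short steps, Python scripts to look and compute and a shell command to move; the robot and the scene stay as the last step left them, time stands still between calls to the robot, and variables do not carry over. Pictures are saved under pics/ and viewed, at most 10 in all, crops included, and the job is handed in when it is done.

```bash
ls; mkdir -p pics; python3 - <<'E'
from rig import ctrl, eyes
import cv2, numpy as np
print(ctrl.sense())
for n in("top","side","wrist"):
    c=eyes.calibration(n); i,d=eyes.get_image(n); cv2.imwrite(f"pics/{n}0.png",i); np.savez(f"{n}0.npz",i=i,d=d,K=c["intrinsics"],R=c["R"],t=c["t"])
    print(n,c["intrinsics"],np.round(-np.array(c["R"]).T@c["t"],3),np.round(c["R"],2))
E
```

```text
pics
{'time_s': 0.0, 'joints': array([1.21403846e+00, 2.41382079e-01, 3.73158945e-03, 1.33517980e+00,
       5.97277107e-06, 1.57078748e+00]), 'joint_vel': array([ 0.00027099, -0.00133066,  0.00023567,  0.00126088,  0.00039093,
        0.00057199]), 'tau': array([-5.19114783e-04, -3.72323799e+01,  2.52405775e+01,  1.70702155e-02,
       -1.15663142e-04, -4.09177844e-06]), 'tool_pos': array([0.17440642, 0.4679516 , 0.23843116]), 'ee_rot': array([ 1.77430021e-01,  9.84132894e-01, -1.00031409e-03, -1.83391008e-04]), 'ft_force': array([0.14726838, 0.40286166, 0.1555002 ]), 'wrist_torque': array([-0.03065801,  0.05031021, -0.01742904]), 'finger_force': 0.0, 'gripper_width': 0.08537873208816045}
top [[435.85760593   0.         314.75427714]
 [  0.         435.85760593 238.44986593]
 [  0.           0.           1.        ]] [0.431 0.187 0.949] [[-0.   -1.   -0.  ]
 [-0.99  0.   -0.12]
 [ 0.12  0.   -0.99]]
side [[440.88748732   0.         320.17391102]
 [  0.         440.88748732 236.29329213]
 [  0.           0.           1.        ]] [0.952 0.105 0.865] [[ 0.13  0.99  0.  ]
 [ 0.86 -0.11 -0.5 ]
 [-0.49  0.07 -0.87]]
wrist [[395.911186     0.         322.45401404]
 [  0.         395.911186   237.76948936]
 [  0.           0.           1.        ]] [0.113 0.491 0.374] [[ 0.35  0.94 -0.  ]
 [ 0.9  -0.34  0.26]
 [ 0.24 -0.09 -0.97]]
```

View pics/top0.png

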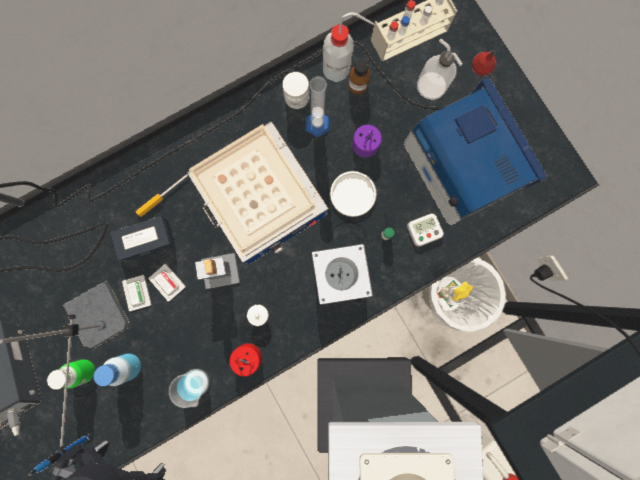

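View pics/side0.png

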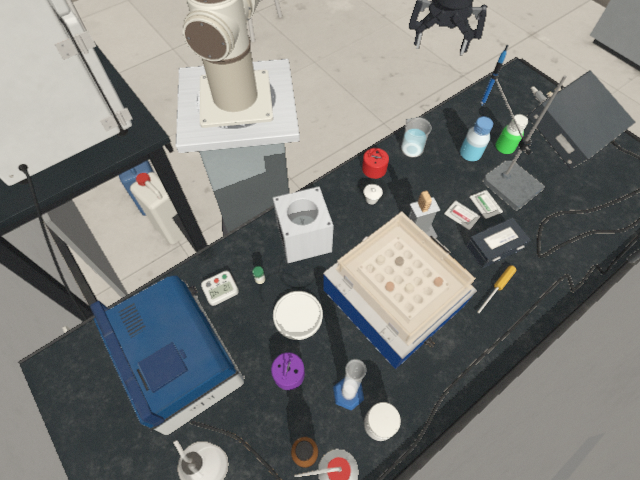

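Top view: dry-well with the grey insert at (342,274) and the hook (wood block) in its grey stand at (212,268). The dish is at (353,194), vial (388,233), timer (425,230), crucible (258,316). Things that could be mistaken for the insert are the purple one at (367,140) and the red one at (245,360). For the dish, it's the white jar at (295,90). I choose the grey one in the bore. Next is a close crop.

```bash
cat > h.py <<'E'
import numpy as np, cv2
def load(n):
    z=np.load(n+"0.npz"); return z["i"],z["d"],z["K"],z["R"],z["t"]
def cloud(n):
    i,d,K,R,t=load(n); v,u=np.mgrid[0:480,0:640]
    C=np.stack([(u-K[0,2])/K[0,0]*d,(v-K[1,2])/K[1,1]*d,d],-1); return (C-t)@R
def onplane(uv,z,K,R,t):
    r=R.T@np.array([(uv[0]-K[0,2])/K[0,0],(uv[1]-K[1,2])/K[1,1],1.]); c=-R.T@t
    return c+r*(z-c[2])/r[2]
def rect(P,m):
    p=P[m][:,:2].astype(np.float32); return cv2.minAreaRect(p*1000)
E
python3 - <<'E'
import numpy as np,cv2
from h import *
i,d,K,R,t=load("top"); P=cloud("top")
s,ds,Ks,Rs,ts=load("side"); S=cloud("side")
rs=lambda a:cv2.resize(a,(400,300),interpolation=cv2.INTER_CUBIC)
out=np.vstack([np.hstack([rs(i[244:304,302:382]),rs(i[240:300,180:260])]),np.hstack([rs(s[180:264,248:360]),rs(s[180:243,390:474])])])
cv2.imwrite("pics/c1.png",out)
for n,P,w,st in(("top",P,(slice(235,315),slice(300,385)),(slice(245,300),slice(185,250))),("side",S,(slice(170,270),slice(260,345)),(slice(175,250),slice(395,450)))):
    q=P[w].reshape(-1,3); m=(q[:,2]>.105)&(q[:,2]<.12); print(n,"well",rect(q,m),np.median(q[m,2]))
    q=P[st].reshape(-1,3)
    for lo,hi in((.003,.02),(.085,.104),(.125,.155)):
        m=(q[:,2]>lo)&(q[:,2]<hi); print("stand",lo,m.sum(),rect(q,m) if m.sum() else 0,np.median(q[m,2]))
    if n=="top": print("zs",np.histogram(q[:,2],20))
P=cloud("top"); print("bore z", np.round(P[262:288:2,328:358:2,2]*1000).astype(int))
q=P[160:230,320:385].reshape(-1,3); m=(q[:,2]>.009)&(q[:,2]<.016); print("dish",cv2.minEnclosingCircle((q[m][:,:2]*1000).astype(np.float32)))
for nm,(u,v) in dict(vial=(388,233),timer=(425,230),cruc=(258,316)).items(): print(nm,P[v,u])
E
```

```text
top well ((462.0101318359375, 136.6116943359375), (99.89227294921875, 100.21988677978516), 8.681771278381348) 0.11172832671444322
stand 0.003 623 ((467.3244934082031, 398.82135009765625), (143.26284790039062, 112.08888244628906), 85.14612579345703) 0.005744175267322433
stand 0.085 455 ((486.36651611328125, 366.94451904296875), (46.33868408203125, 115.30664825439453), 25.935745239257812) 0.09720310690937976
stand 0.125 180 ((497.4119873046875, 356.9066467285156), (26.7299747467041, 94.78801727294922), 36.795127868652344) 0.1381419374863404
zs (array([2787,  122,  548,  105,    0,    0,    0,    0,    0,    0,    0,
          0,    0,    0,    0,    0,    0,    0,    0,   13]), array([-0.00544061,  0.04226975,  0.08998011,  0.13769047,  0.18540083,
        0.23311119,  0.28082155,  0.32853191,  0.37624227,  0.42395263,
        0.47166299,  0.51937335,  0.56708371,  0.61479407,  0.66250443,
        0.71021479,  0.75792515,  0.80563551,  0.85334587,  0.90105623,
        0.94876659]))
side well ((511.52862548828125, 142.77032470703125), (201.63389587402344, 100.64573669433594), 8.57501220
[... 754 characters left out ...]
0  86]
 [ 52  55  51  50  51  50  57  81  53  50  54  51  51  38  74]
 [ 52  51  52  51  48  51  55  81  50  52  52  51  50  33  76]
 [ 53  50  52  50  52  53  53  81  53  50  53  51  53  30  76]
 [ 52  51  51  50  52  50  73  74  51  52  52  52  51  40  86]
 [ 50  52  51  50  51  50  70  51  51  55  54  51  51  51  96]
 [ 54  50  52  50  51  52  58  49  52  51  53  50  24  76 113]
 [111  50  51  52  53  51  60  52  53  52  51  53  57 102 112]
 [111 111  52  53  48  53  52  50  55  52  50  47 102 115 112]]
dish ((628.8189697265625, 119.0661849975586), 68.79600524902344)
vial [0.54891193 0.03412545 0.04509162]
timer [ 0.55905322 -0.05075113  0.01635857]
cruc [0.37809769 0.3039408  0.04259436]
```

View pics/c1.png

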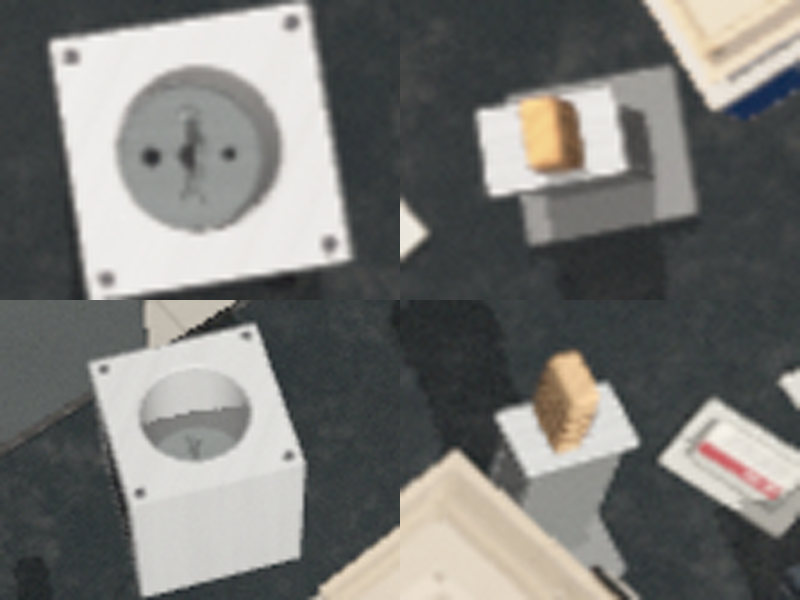

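The crop confirms the grey insert in the bore, with the bail legs roughly along world x, and the hook's wood handle on its flange above the stand. Now the fine poses.

```bash
python3 - <<'E'
import numpy as np,cv2
from h import *
np.set_printoptions(precision=1,suppress=True,linewidth=150)
for n in("top","side"):
    P=cloud(n)*1000; img=load(n)[0]; q=P.reshape(-1,3); hsv=cv2.cvtColor(img,cv2.COLOR_BGR2HSV).reshape(-1,3)
    c=np.array([445,405]) if n=="top" else np.array([445,405])
    near=(np.abs(q[:,0]-445)<45)&(np.abs(q[:,1]-405)<50)
    wood=near&(hsv[:,1]>60)&(hsv[:,0]<25)&(q[:,2]>100)
    print(n,"wood",wood.sum(),q[wood].mean(0) if wood.any() else 0, q[wood].min(0),q[wood].max(0))
    w=wood&(q[:,2]>133); print(" woodtop",rect(q,w),np.median(q[w,2]))
    fl=near&(q[:,2]>91)&(q[:,2]<103)&(hsv[:,1]<50); print(" flange",fl.sum(),rect(q,fl|wood&False),np.median(q[fl,2]))
    fp=near&(q[:,2]>2.5)&(q[:,2]<9)&(hsv[:,2]>90); print(" plate",fp.sum(),rect(q,fp) if fp.any() else 0)
    # well
    nw=(np.abs(q[:,0]-460)<65)&(np.abs(q[:,1]-137)<65); top=nw&(q[:,2]>107)&(q[:,2]<117); print(" well",rect(q,top))
    ins=nw&(np.hypot(q[:,0]-462,q[:,1]-136.6)<31)
    f=ins&(q[:,2]>46)&(q[:,2]<55.5); print(" instop",f.sum(),np.median(q[f,2]),cv2.minEnclosingCircle(q[f][:,:2].astype(np.float32)))
    b=ins&(q[:,2]>57)&(q[:,2]<95)&(np.hypot(q[:,0]-462,q[:,1]-136.6)<27); bb=q[b]; print(bb[np.argsort(bb[:,0])])
    if n=="top":
        v=hsv[:,2]; dk=f&(v<75); print("dark",dk.sum()); print(np.c_[q[dk],v[dk]][:50])
    nd=(np.hypot(q[:,0]-630,q[:,1]-117)<75)&(hsv[:,1]<60)&(hsv[:,2]>150)&(q[:,2]>0)
    r=nd&(q[:,2]>8)&(q[:,2]<16); e=cv2.fitEllipse(cv2.convexHull(q[r][:,:2].astype(np.float32))); print(" dish",e)
E
```

```text
top wood 154 [474.9 383.8 132.9] [462.5 377.9 103.5] [488.3 393.6 142.5]
 woodtop ((475115.78125, 385977.5), (25628.623046875, 13154.9912109375), 11.198600769042969) 139.54548605320335
 flange 303 ((473599.78125, 392860.25), (33306.7265625, 54665.9296875), 9.686905860900879) 97.90373735033117
 plate 359 ((462963.6875, 391193.09375), (45281.3125, 73896.265625), 10.423638343811035)
 well ((462010.125, 136611.6875), (99892.296875, 100219.9453125), 8.681744575500488)
 instop 606 51.56891669347533 ((462.0817565917969, 136.81979370117188), 29.72056007385254)
[[442.8 136.3  60.2]
 [442.9 138.2  58.2]
 [444.9 138.2  58.2]
 [444.9 134.   57.4]
 [446.9 136.1  57.8]
 [448.8 136.5  65. ]
 [448.8 134.4  63.3]
 [450.7 134.7  69.5]
 [450.7 136.7  69.6]
 [452.6 134.9  73. ]
 [452.7 136.7  69.9]
 [454.6 132.9  73.6]
 [454.6 136.9  73.2]
 [454.6 134.9  72.9]
 [456.4 133.3  80.3]
 [456.5 135.   75.7]
 [458.3 133.4  81.5]
 [458.4 135.3  80. ]
 [460.1 133.7  87.2]
 [460.3 135.4  82.6]
 [462.2 135.5  83.8]
 [462.3 133.3  80.6]
 [464.3 135.2  80.1]
 [464.3 133.2  79. ]
 [466.2 133.3  81.3]
 [466.3 135.2  8
[... 955 characters left out ...]
460669.28125, 394514.75), (91091.1953125, 25485.83203125), 54.493534088134766)
 well ((462922.375, 135513.96875), (103618.359375, 100550.4921875), 8.747910499572754)
 instop 159 51.2210036063755 ((446.43572998046875, 137.78939819335938), 25.102619171142578)
[[446.4 136.9  58.7]
 [449.6 136.6  59.7]
 [458.7 131.9  79.1]
 [460.5 133.9  81.6]
 [461.9 133.7  79.9]
 [462.9 131.5  81.9]
 [465.5 131.3  82.2]
 [465.6 133.3  81.9]
 [465.8 131.1  78.7]
 [467.1 133.1  80.4]
 [468.1 132.9  78. ]
 [468.1 132.8  74.1]
 [468.8 134.9  74.8]
 [469.2 135.   79.4]
 [470.  132.6  73.2]
 [470.2 134.7  73. ]]
 dish ((643.5142211914062, 102.93111419677734), (98.69928741455078, 99.13397979736328), 90.5935287475586)
```

```bash
cat >> h.py <<'E'
from scipy.spatial.transform import Rotation as Ro
def go(x,y,z,yaw):  # target TCP mm, yaw deg of the tool's y axis, pointing down
    from rig import ctrl
    s=ctrl.sense(); R=Ro.from_quat(s["ee_rot"]); a=np.radians(yaw)
    yv=np.array([np.cos(a),np.sin(a),0]); zv=np.array([0,0,-1.]); T=np.stack([np.cross(yv,zv),yv,zv],1)
    p=s["tool_pos"]*1000
    print("t",round(s["time_s"],2),"p",np.round(p,1),"yaw",round(np.degrees(np.arctan2(*R.as_matrix()[1::-1,1])),1),"F",np.round(s["ft_force"],2),"w",round(s["gripper_width"]*1000,1),"ff",round(float(s["finger_force"]),1),"j",np.round(s["joints"],2))
    print("lin",np.round(R.inv().apply(np.array([x,y,z])-p),1),"ang",np.round((R.inv()*Ro.from_matrix(T)).as_rotvec(),3))
E
python3 -c "
from h import *
go(475.8,385.5,205,99.5)"
```

```text
t 0.15 p [174.5 468.1 238.6] yaw 69.6 F [-0.56  0.63 -0.43] w 85.5 ff 0.0 j [ 1.21  0.24  0.    1.34 -0.    1.57]
lin [-311.2   27.9   33.6] ang [-0.002 -0.    -0.523]
```

```bash
python3 -m handwheel '[{"linear":[-30,3,3],"angular":[0,0,-0.1],"fingers":0},{"linear":[-75,7,8],"angular":[0,0,-0.22],"fingers":0},{"linear":[-120,11,13],"angular":[0,0,-0.34],"fingers":0},{"linear":[-165,15,18],"angular":[0,0,-0.46],"fingers":0},{"linear":[-210,19,23],"angular":[0,0,-0.523],"fingers":0},{"linear":[-255,23,28],"angular":[0,0,-0.523],"fingers":0},{"linear":[-290,26,32],"angular":[0,0,-0.523],"fingers":0},{"linear":[-311,28,33.6],"angular":[0,0,-0.523],"fingers":0},{"linear":[-311,28,33.6],"angular":[0,0,-0.523],"fingers":0},{"linear":[-311,28,33.6],"angular":[0,0,-0.523],"fingers":0}]'
python3 - <<'E'
from h import *
from rig import eyes
go(475.8,385.5,112,99.5)
c=eyes.calibration("wrist"); i,d=eyes.get_image("wrist"); cv2.imwrite("pics/w1.png",i); np.savez("wrist0.npz",i=i,d=d,K=c["intrinsics"],R=c["R"],t=c["t"])
q=(cloud("wrist")*1000).reshape(-1,3); h=cv2.cvtColor(i,cv2.COLOR_BGR2HSV).reshape(-1,3)
n=(np.hypot(q[:,0]-476,q[:,1]-386)<45)
w=n&(h[:,1]>60)&(h[:,0]<25)&(q[:,2]>133)&(q[:,2]<148); print(w.sum(),rect(q,w),np.median(q[w,2]))
f=n&(q[:,2]>91)&(q[:,2]<103)&(h[:,1]<50); print(f.sum(),rect(q,f))
E
```

```text
time_s: 1.15
tool_pos: [0.4756, 0.3857, 0.2049]
ee_rot: [-0.083, 0.997, -0.0, -0.001]
ft_force: [-0.5, 0.2, 0.4]
gripper_width: 0.0425
finger_force: 0.0
t 1.15 p [475.6 385.7 204.9] yaw 99.5 F [-0.53  0.18  0.36] w 42.5 ff 0.0 j [0.68 0.48 0.27 1.36 0.   0.52]
lin [-0.3 -0.2 92.9] ang [-0.    -0.002 -0.001]
1213 ((474751.6875, 386458.0625), (25484.71484375, 13565.8681640625), 9.593575477600098) 140.85350305942563
3342 ((474049.21875, 392437.59375), (34166.71875, 54240.85546875), 10.693127632141113)
```

View pics/w1.png

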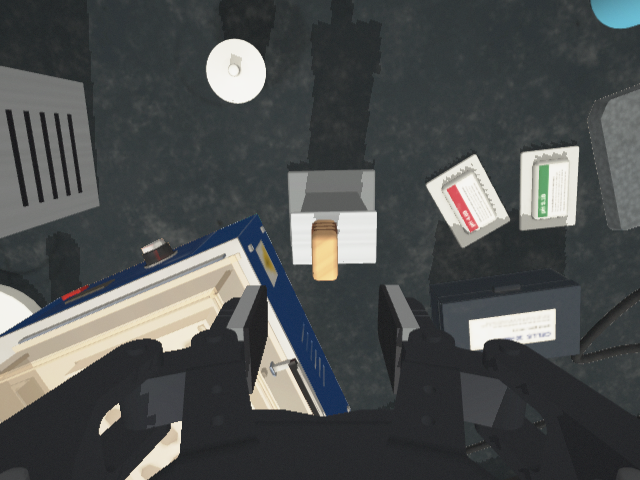

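The wrist view shows the handle at (325,250), on its flange and centred between the open fingers. The brown-blue box to the left is clear of them. Descend and grip.

```bash
python3 -m handwheel '[{"linear":[0.5,0.5,20],"angular":[0,0,-0.005],"fingers":0},{"linear":[0.5,0.5,45],"angular":[0,0,-0.005],"fingers":0},{"linear":[0.5,0.5,70],"angular":[0,0,-0.005],"fingers":0},{"linear":[0.5,0.5,85],"angular":[0,0,-0.005],"fingers":0},{"linear":[0.5,0.5,93],"angular":[0,0,-0.005],"fingers":0},{"linear":[0.5,0.5,93],"angular":[0,0,-0.005],"fingers":0},{"linear":[0.5,0.5,93],"angular":[0,0,-0.005],"fingers":-1},{"linear":[0.5,0.5,93],"angular":[0,0,-0.005],"fingers":-1},{"linear":[0.5,0.5,93],"angular":[0,0,-0.005],"fingers":-1},{"linear":[0.5,0.5,93],"angular":[0,0,-0.005],"fingers":-1}]'
python3 -c "
from h import *
go(475,386,220,99.5)"
```

```text
time_s: 2.2
tool_pos: [0.476, 0.3873, 0.1143]
ee_rot: [-0.085, 0.996, 0.001, 0.001]
ft_force: [-0.3, 0.2, 5.5]
gripper_width: 0.0131
finger_force: 59.1
t 2.2 p [476.  387.3 114.3] yaw 99.8 F [-0.33  0.2   5.46] w 13.1 ff 59.1 j [0.68 0.54 0.11 1.14 0.   0.51]
lin [   0.9   -0.9 -105.7] ang [0.002 0.002 0.005]
```

```bash
python3 -m handwheel '[{"linear":[0,0,-3],"angular":[0,0,0],"fingers":-1},{"linear":[0,0,-10],"angular":[0,0,0],"fingers":-1},{"linear":[0,0,-25],"angular":[0,0,0],"fingers":-1},{"linear":[0,0,-45],"angular":[0,0,0],"fingers":-1},{"linear":[0,0,-70],"angular":[0,0,0],"fingers":-1},{"linear":[0,0,-95],"angular":[0,0,0],"fingers":-1},{"linear":[0,0,-115],"angular":[0,0,0],"fingers":-1},{"linear":[0,0,-125],"angular":[0,0,0],"fingers":-1},{"linear":[0,0,-128],"angular":[0,0,0],"fingers":-1}]'
python3 -c "
from h import *
go(462,111,240,93)"
```

```text
time_s: 3.1
tool_pos: [0.4757, 0.3868, 0.242]
ee_rot: [-0.085, 0.996, 0.001, 0.001]
ft_force: [-0.2, 0.1, -1.0]
gripper_width: 0.0133
finger_force: 58.4
t 3.1 p [475.7 386.8 242. ] yaw 99.8 F [-0.16  0.08 -1.02] w 13.3 ff 58.4 j [ 0.68  0.47  0.34  1.44 -0.    0.51]
lin [  60.4 -269.4    1.6] ang [0.001 0.002 0.119]
```

```bash
python3 -m handwheel '[{"linear":[4,-20,0],"angular":[0,0,0.02],"fingers":-1},{"linear":[12,-55,0],"angular":[0,0,0.04],"fingers":-1},{"linear":[22,-95,1],"angular":[0,0,0.06],"fingers":-1},{"linear":[31,-140,1],"angular":[0,0,0.08],"fingers":-1},{"linear":[41,-185,1],"angular":[0,0,0.1],"fingers":-1},{"linear":[50,-225,1],"angular":[0,0,0.119],"fingers":-1},{"linear":[57,-255,1],"angular":[0,0,0.119],"fingers":-1},{"linear":[60,-268,1.5],"angular":[0,0,0.119],"fingers":-1},{"linear":[60.4,-269.4,1.5],"angular":[0,0,0.119],"fingers":-1},{"linear":[60.4,-269.4,1.5],"angular":[0,0,0.119],"fingers":-1}]'
python3 - <<'E'
from h import *
from rig import eyes
go(462,114,240,93)
o=[]
for n in("wrist","side"):
    c=eyes.calibration(n); i,d=eyes.get_image(n); np.savez(n+"0.npz",i=i,d=d,K=c["intrinsics"],R=c["R"],t=c["t"])
    o.append(i)
    K,R,t=c["intrinsics"],c["R"],c["t"]
    for z in(135,245): 
        u=K@(R@np.array([.462,.111,z/1000])+t); print(n,z,u[:2]/u[2])
cv2.imwrite("pics/w2.png",np.hstack([cv2.resize(o[0],(400,300)),cv2.resize(o[1][120:270,220:420],(400,300),interpolation=cv2.INTER_CUBIC)]))
E
```

```text
time_s: 4.1
tool_pos: [0.4616, 0.1112, 0.2387]
ee_rot: [-0.026, 1.0, 0.0, -0.0]
ft_force: [1.0, 0.2, -1.3]
gripper_width: 0.0133
finger_force: 58.6
t 4.1 p [461.6 111.2 238.7] yaw 93.0 F [ 1.    0.21 -1.28] w 13.3 ff 58.6 j [ 0.24  0.19 -0.06  1.32  0.    0.18]
lin [-0.5  2.8 -1.3] ang [ 0.001 -0.001 -0.   ]
wrist 135 [322.17301512 239.44691971]
wrist 245 [321.79504427 320.24615963]
side 135 [289.76603083 205.58926065]
side 245 [286.29555371 171.01038277]
```

View pics/w2.png

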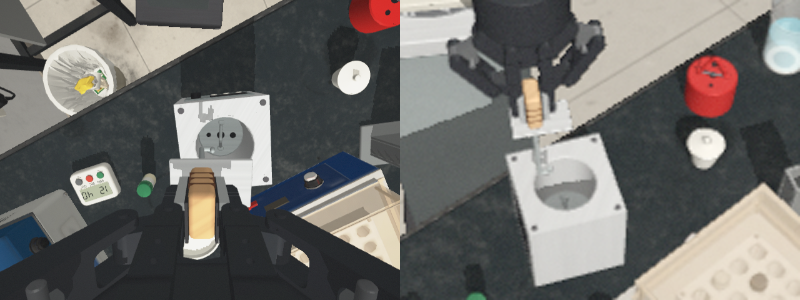

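The left half is the wrist view, where the hook's foot sits above the left of the bore. The right half is the side view, with shaft and foot over the bore's edge. I'll measure the hook and bail from the depth.

```bash
python3 - <<'E'
from h import *
np.set_printoptions(precision=1,suppress=True,linewidth=150)
for n in("side","wrist"):
    q=(cloud(n)*1000).reshape(-1,3)
    m=(abs(q[:,0]-462)<20)&(abs(q[:,1]-117)<22)
    for lo,hi in((125,133),(133,140),(140,150),(150,165),(165,185)):
        w=m&(q[:,2]>lo)&(q[:,2]<hi)
        if w.any(): print(n,lo,w.sum(),"x",np.percentile(q[w,0],[0,50,100]),"y",np.percentile(q[w,1],[0,50,100]))
    q=q[np.hypot(q[:,0]-462,q[:,1]-137)<29]; b=q[(q[:,2]>56)&(q[:,2]<92)]
    for lo,hi in((56,62),(62,68),(68,74),(74,79),(79,90)):
        for s in(-1,1):
            w=b[(b[:,2]>lo)&(b[:,2]<hi)&(s*(b[:,0]-462)>0)]; 
            if len(w): print("  bail",lo,s,len(w),np.median(w,0))
q=(cloud("wrist")*1000).reshape(-1,3); i=load("wrist")[0].reshape(-1,3).max(1)
w=(abs(q[:,0]-462)<8)&(abs(abs(q[:,1]-137)-16)<6)&(q[:,2]<54)&(q[:,2]>40)&(i<80); 
for s in(-1,1): print(s,w.sum(),q[w&(s*(q[:,1]-137)>0)].mean(0))
f=(np.hypot(q[:,0]-462,q[:,1]-137)<31.5)&(q[:,2]>46)&(q[:,2]<55); print(cv2.minEnclosingCircle(q[f][:,:2].astype(np.float32)))
E
```

```text
side 125 6 x [461.4 463.  463.9] y [109.2 114.1 121.3]
side 133 13 x [460.8 462.6 464.5] y [109.4 117.3 123.4]
side 140 11 x [461.3 462.9 464.8] y [108.1 111.5 121.8]
side 150 13 x [461.  463.7 465.5] y [108.5 110.6 112.9]
side 165 13 x [462.1 463.9 465.2] y [108.2 110.  112.1]
  bail 56 -1 4 [446.9 136.8  57.4]
  bail 62 -1 1 [434.9 147.1  66.8]
  bail 68 -1 1 [433.7 143.   69.7]
  bail 68 1 1 [470.7 134.6  73.9]
  bail 74 -1 1 [433.5 134.6  78.9]
  bail 74 1 4 [468.7 133.9  75.9]
  bail 79 -1 6 [445.8 154.5  82.8]
  bail 79 1 7 [465.  132.6  80.9]
wrist 133 116 x [457.5 459.1 462.7] y [108.9 116.3 123.9]
wrist 140 88 x [457.8 459.3 462.7] y [108.9 120.5 123.7]
wrist 150 61 x [458.2 458.8 460.8] y [108.7 110.8 113.1]
wrist 165 34 x [458.3 458.7 460.6] y [108.7 110.8 113. ]
  bail 56 -1 60 [445.1 135.6  58.6]
  bail 56 1 38 [479.4 137.2  58.6]
  bail 62 -1 25 [449.1 134.5  66.2]
  bail 62 1 6 [475.5 134.8  66.4]
  bail 68 -1 26 [452.2 134.4  71.4]
  bail 68 1 11 [472.8 135.4  71.3]
  bail 74 -1 23 [455.1 134.3  76.8]
  bail 74 1 11 [469.7 134.4  77.1]
  bail 79 -1 50 [459.1 133.6  83. ]
  bail 79 1 31 [464.4 133.6  83.9]
-1 63 [463.3 120.4  53.3]
1 63 [462.3 152.1  53.1]
((462.5332336425781, 137.56301879882812), 30.930805206298828)
```

```bash
python3 -m handwheel '[{"linear":[-1.2,4.8,8],"angular":[0,0,0],"fingers":-1},{"linear":[-1.2,4.8,20],"angular":[0,0,0],"fingers":-1},{"linear":[-1.2,4.8,35],"angular":[0,0,0],"fingers":-1},{"linear":[-1.2,4.8,48],"angular":[0,0,0],"fingers":-1},{"linear":[-1.2,4.8,57],"angular":[0,0,0],"fingers":-1},{"linear":[-1.2,4.8,62],"angular":[0,0,0],"fingers":-1},{"linear":[-1.2,4.8,65],"angular":[0,0,0],"fingers":-1},{"linear":[-1.2,4.8,67],"angular":[0,0,0],"fingers":-1},{"linear":[-1.2,4.8,67],"angular":[0,0,0],"fingers":-1}]'
python3 -c "
from h import *
go(462.8,116,163,93)"
```

```text
time_s: 5.1
tool_pos: [0.4628, 0.1157, 0.1723]
ee_rot: [-0.026, 1.0, 0.0, 0.0]
ft_force: [-0.5, 0.5, -0.5]
gripper_width: 0.013
finger_force: 58.6
t 5.1 p [462.8 115.7 172.3] yaw 93.0 F [-0.46  0.49 -0.48] w 13.0 ff 58.6 j [ 0.25  0.24 -0.18  1.15 -0.    0.19]
lin [-0.1  0.3  9.3] ang [ 0.  0. -0.]
```

```bash
python3 -m handwheel '[{"linear":[0,0,2],"angular":[0,0,0],"fingers":-1},{"linear":[0,0,4],"angular":[0,0,0],"fingers":-1},{"linear":[0,0,6],"angular":[0,0,0],"fingers":-1},{"linear":[0,0,7.5],"angular":[0,0,0],"fingers":-1},{"linear":[0,0,8.5],"angular":[0,0,0],"fingers":-1},{"linear":[0,0,9],"angular":[0,0,0],"fingers":-1},{"linear":[0,0,9],"angular":[0,0,0],"fingers":-1}]'
python3 -m handwheel '[{"linear":[0,2,0],"angular":[0,0,0],"fingers":-1},{"linear":[0,4,0],"angular":[0,0,0],"fingers":-1},{"linear":[0,6,0],"angular":[0,0,0],"fingers":-1},{"linear":[0,6,0],"angular":[0,0,0],"fingers":-1}]'
python3 -m handwheel '[{"linear":[0,2,0],"angular":[0,0,0],"fingers":-1},{"linear":[0,4,0],"angular":[0,0,0],"fingers":-1},{"linear":[0,4,0],"angular":[0,0,0],"fingers":-1}]'
python3 -c "
from h import *
go(462.8,128.9,163,93)"
```

```text
time_s: 5.8
tool_pos: [0.4625, 0.1156, 0.1631]
ee_rot: [-0.026, 1.0, -0.0, -0.0]
ft_force: [-0.1, -1.0, -0.9]
gripper_width: 0.0131
finger_force: 58.6
time_s: 6.2
tool_pos: [0.4623, 0.122, 0.1633]
ee_rot: [-0.026, 1.0, 0.0, 0.0]
ft_force: [-0.6, -0.9, -0.3]
gripper_width: 0.0132
finger_force: 58.6
time_s: 6.5
tool_pos: [0.4621, 0.1259, 0.1632]
ee_rot: [-0.026, 1.0, 0.0, 0.0]
ft_force: [0.0, -1.0, -0.6]
gripper_width: 0.0133
finger_force: 58.6
t 6.5 p [462.1 125.9 163.2] yaw 93.0 F [ 0.04 -0.95 -0.56] w 13.3 ff 58.6 j [ 0.27  0.25 -0.19  1.13  0.    0.21]
lin [-0.9  3.   0.2] ang [0. 0. 0.]
```

```bash
python3 -m handwheel '[{"linear":[-0.4,1.5,0],"angular":[0,0,0],"fingers":-1},{"linear":[-0.7,3,0],"angular":[0,0,0],"fingers":-1},{"linear":[-0.7,3,0],"angular":[0,0,0],"fingers":-1}]'
python3 -m handwheel '[{"linear":[0,0,-2],"angular":[0,0,0],"fingers":-1},{"linear":[0,0,-4],"angular":[0,0,0],"fingers":-1},{"linear":[0,0,-6],"angular":[0,0,0],"fingers":-1},{"linear":[0,0,-8],"angular":[0,0,0],"fingers":-1},{"linear":[0,0,-10],"angular":[0,0,0],"fingers":-1},{"linear":[0,0,-11],"angular":[0,0,0],"fingers":-1}]'
python3 -c "
from h import *
go(462.8,128.9,163,93)"
```

```text
time_s: 6.8
tool_pos: [0.4627, 0.1288, 0.1632]
ee_rot: [-0.026, 1.0, 0.0, 0.0]
ft_force: [-0.6, -0.0, -1.0]
gripper_width: 0.0132
finger_force: 58.6
time_s: 7.4
tool_pos: [0.4627, 0.1287, 0.1745]
ee_rot: [-0.026, 1.0, 0.0, 0.0]
ft_force: [-1.1, -1.0, -2.1]
gripper_width: 0.0133
finger_force: 58.6
t 7.4 p [462.7 128.7 174.5] yaw 93.0 F [-1.06 -1.02 -2.05] w 13.3 ff 58.6 j [ 0.27  0.24 -0.17  1.16 -0.    0.22]
lin [-0.1  0.2 11.5] ang [ 0.  0. -0.]
```

```bash
for k in 1 2 3; do :; done
python3 -m handwheel '[{"linear":[0,0,-0.7],"angular":[0,0,0],"fingers":-1},{"linear":[0,0,-1.4],"angular":[0,0,0],"fingers":-1},{"linear":[0,0,-1.4],"angular":[0,0,0],"fingers":-1}]'
python3 -m handwheel '[{"linear":[0,0,-0.7],"angular":[0,0,0],"fingers":-1},{"linear":[0,0,-1.4],"angular":[0,0,0],"fingers":-1},{"linear":[0,0,-1.4],"angular":[0,0,0],"fingers":-1}]'
```

```text
time_s: 7.7
tool_pos: [0.4626, 0.1286, 0.1757]
ee_rot: [-0.026, 1.0, -0.0, 0.0]
ft_force: [0.7, 0.5, -1.9]
gripper_width: 0.0129
finger_force: 58.6
time_s: 8.0
tool_pos: [0.4627, 0.1287, 0.1771]
ee_rot: [-0.026, 1.0, 0.0, 0.0]
ft_force: [0.0, 0.0, -1.3]
gripper_width: 0.0133
finger_force: 58.6
```

```bash
python3 -m handwheel '[{"linear":[0,0,-0.7],"angular":[0,0,0],"fingers":-1},{"linear":[0,0,-1.4],"angular":[0,0,0],"fingers":-1},{"linear":[0,0,-1.4],"angular":[0,0,0],"fingers":-1}]'
python3 -m handwheel '[{"linear":[0,0,-0.5],"angular":[0,0,0],"fingers":-1},{"linear":[0,0,-1],"angular":[0,0,0],"fingers":-1},{"linear":[0,0,-1],"angular":[0,0,0],"fingers":-1}]'
python3 -m handwheel '[{"linear":[0,0,-0.5],"angular":[0,0,0],"fingers":-1},{"linear":[0,0,-1],"angular":[0,0,0],"fingers":-1},{"linear":[0,0,-1],"angular":[0,0,0],"fingers":-1}]'
```

```text
time_s: 8.3
tool_pos: [0.4627, 0.1287, 0.1785]
ee_rot: [-0.026, 1.0, 0.0, 0.0]
ft_force: [-0.9, 0.8, -1.4]
gripper_width: 0.013
finger_force: 58.6
time_s: 8.6
tool_pos: [0.4627, 0.1287, 0.1795]
ee_rot: [-0.026, 1.0, -0.0, 0.0]
ft_force: [-0.3, -0.8, -0.7]
gripper_width: 0.0129
finger_force: 58.6
time_s: 8.9
tool_pos: [0.4627, 0.1287, 0.1805]
ee_rot: [-0.026, 1.0, -0.0, 0.0]
ft_force: [0.4, -0.3, -0.6]
gripper_width: 0.0128
finger_force: 58.6
```

```bash
for r in 1; do
python3 -m handwheel '[{"linear":[0,0,-0.5],"angular":[0,0,0],"fingers":-1},{"linear":[0,0,-1],"angular":[0,0,0],"fingers":-1},{"linear":[0,0,-1],"angular":[0,0,0],"fingers":-1}]'
python3 -m handwheel '[{"linear":[0,0,-0.5],"angular":[0,0,0],"fingers":-1},{"linear":[0,0,-1],"angular":[0,0,0],"fingers":-1},{"linear":[0,0,-1],"angular":[0,0,0],"fingers":-1}]'
python3 -m handwheel '[{"linear":[0,0,-0.5],"angular":[0,0,0],"fingers":-1},{"linear":[0,0,-0.5],"angular":[0,0,0],"fingers":-1}]'
done
python3 - <<'E'
from h import *
from rig import eyes
np.set_printoptions(precision=1,suppress=True,linewidth=150)
o=[]
for n in("side","top","wrist"):
    c=eyes.calibration(n); i,d=eyes.get_image(n); np.savez(n+"0.npz",i=i,d=d,K=c["intrinsics"],R=c["R"],t=c["t"]); K,R,t=c["intrinsics"],c["R"],c["t"]
    p=K@(R@np.array([.462,.137,.085])+t); u,v=(p[:2]/p[2]).astype(int); print(n,u,v); o.append(cv2.resize(i[v-30:v+30,u-26:u+26],(260,300),interpolation=cv2.INTER_CUBIC))
cv2.imwrite("pics/c3.png",np.hstack(o))
E
```

```text
time_s: 9.2
tool_pos: [0.4628, 0.1287, 0.1814]
ee_rot: [-0.026, 1.0, -0.0, 0.0]
ft_force: [1.0, -0.5, -2.8]
gripper_width: 0.0135
finger_force: 58.5
time_s: 9.5
tool_pos: [0.4622, 0.1286, 0.1821]
ee_rot: [-0.026, 1.0, -0.0, -0.0]
ft_force: [1.5, -0.3, -4.3]
gripper_width: 0.0135
finger_force: 58.3
time_s: 9.7
tool_pos: [0.4621, 0.1286, 0.1825]
ee_rot: [-0.026, 1.0, -0.0, -0.001]
ft_force: [-0.1, 0.5, -5.3]
gripper_width: 0.0131
finger_force: 58.3
side 303 217
top 340 274
wrist 336 241
```

View pics/c3.png

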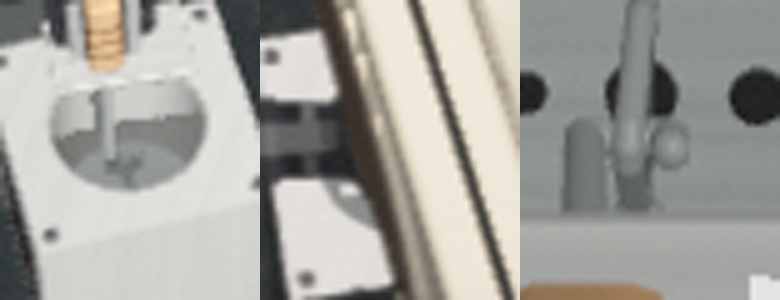

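The wrist crop shows the shaft (583,165), bail wire (635,140) and tip (670,145): the wire is in the throat and the load is rising. Draw slowly.

```bash
python3 -m handwheel '[{"linear":[0,0,-0.4],"angular":[0,0,0],"fingers":-1},{"linear":[0,0,-0.8],"angular":[0,0,0],"fingers":-1},{"linear":[0,0,-0.8],"angular":[0,0,0],"fingers":-1}]'
python3 -m handwheel '[{"linear":[0,0,-0.4],"angular":[0,0,0],"fingers":-1},{"linear":[0,0,-0.8],"angular":[0,0,0],"fingers":-1},{"linear":[0,0,-0.8],"angular":[0,0,0],"fingers":-1}]'
```

```text
time_s: 10.15
tool_pos: [0.4625, 0.1286, 0.1837]
ee_rot: [-0.026, 1.0, -0.0, -0.0]
ft_force: [0.1, 0.6, -6.7]
gripper_width: 0.0135
finger_force: 58.4
time_s: 10.45
tool_pos: [0.4626, 0.1287, 0.1846]
ee_rot: [-0.026, 1.0, 0.0, 0.0]
ft_force: [-0.8, 0.3, -5.8]
gripper_width: 0.0133
finger_force: 58.4
```

```bash
python3 -m handwheel '[{"linear":[0,0,-0.5],"angular":[0,0,0],"fingers":-1},{"linear":[0,0,-1.2],"angular":[0,0,0],"fingers":-1},{"linear":[0,0,-2],"angular":[0,0,0],"fingers":-1},{"linear":[0,0,-3],"angular":[0,0,0],"fingers":-1},{"linear":[0,0,-4],"angular":[0,0,0],"fingers":-1},{"linear":[0,0,-5],"angular":[0,0,0],"fingers":-1},{"linear":[0,0,-6],"angular":[0,0,0],"fingers":-1},{"linear":[0,0,-7],"angular":[0,0,0],"fingers":-1},{"linear":[0,0,-8],"angular":[0,0,0],"fingers":-1}]'
python3 -m handwheel '[{"linear":[0,0,-1],"angular":[0,0,0],"fingers":-1},{"linear":[0,0,-2],"angular":[0,0,0],"fingers":-1},{"linear":[0,0,-3],"angular":[0,0,0],"fingers":-1},{"linear":[0,0,-4],"angular":[0,0,0],"fingers":-1},{"linear":[0,0,-5],"angular":[0,0,0],"fingers":-1},{"linear":[0,0,-6],"angular":[0,0,0],"fingers":-1},{"linear":[0,0,-7],"angular":[0,0,0],"fingers":-1},{"linear":[0,0,-8],"angular":[0,0,0],"fingers":-1},{"linear":[0,0,-9],"angular":[0,0,0],"fingers":-1},{"linear":[0,0,-10],"angular":[0,0,0],"fingers":-1}]'
```

```text
time_s: 11.35
tool_pos: [0.4626, 0.1286, 0.1926]
ee_rot: [-0.026, 1.0, -0.0, -0.0]
ft_force: [0.2, -0.2, -6.2]
gripper_width: 0.0133
finger_force: 58.3
time_s: 12.35
tool_pos: [0.4626, 0.1287, 0.2026]
ee_rot: [-0.026, 1.0, 0.0, -0.0]
ft_force: [0.8, 1.0, -5.9]
gripper_width: 0.0135
finger_force: 58.3
```

```bash
python3 -m handwheel '[{"linear":[0,0,-1],"angular":[0,0,0],"fingers":-1},{"linear":[0,0,-2],"angular":[0,0,0],"fingers":-1},{"linear":[0,0,-3],"angular":[0,0,0],"fingers":-1},{"linear":[0,0,-4],"angular":[0,0,0],"fingers":-1},{"linear":[0,0,-5],"angular":[0,0,0],"fingers":-1},{"linear":[0,0,-6],"angular":[0,0,0],"fingers":-1},{"linear":[0,0,-7],"angular":[0,0,0],"fingers":-1},{"linear":[0,0,-8],"angular":[0,0,0],"fingers":-1},{"linear":[0,0,-9],"angular":[0,0,0],"fingers":-1},{"linear":[0,0,-10],"angular":[0,0,0],"fingers":-1}]'
python3 -m handwheel '[{"linear":[0,0.2,-1],"angular":[0,0,0],"fingers":-1},{"linear":[0,0.4,-2],"angular":[0,0,0],"fingers":-1},{"linear":[0,0.7,-3],"angular":[0,0,0],"fingers":-1},{"linear":[0,1,-5],"angular":[0,0,0],"fingers":-1},{"linear":[0,1.3,-7],"angular":[0,0,0],"fingers":-1},{"linear":[0,1.6,-9],"angular":[0,0,0],"fingers":-1},{"linear":[0,2,-11],"angular":[0,0,0],"fingers":-1},{"linear":[0,2.3,-13],"angular":[0,0,0],"fingers":-1},{"linear":[0,2.5,-15],"angular":[0,0,0],"fingers":-1},{"linear":[0,2.5,-17],"angular":[0,0,0],"fingers":-1}]'
```

```text
time_s: 13.35
tool_pos: [0.4626, 0.1287, 0.2126]
ee_rot: [-0.026, 1.0, 0.0, 0.0]
ft_force: [-0.7, 1.1, -3.6]
gripper_width: 0.0132
finger_force: 58.4
time_s: 14.35
tool_pos: [0.4625, 0.1312, 0.2297]
ee_rot: [-0.026, 1.0, 0.0, 0.0]
ft_force: [0.3, 0.6, -2.8]
gripper_width: 0.0133
finger_force: 58.4
```

```bash
python3 -m handwheel '[{"linear":[0,0,-2],"angular":[0,0,0],"fingers":-1},{"linear":[0,0,-5],"angular":[0,0,0],"fingers":-1},{"linear":[0,0,-8],"angular":[0,0,0],"fingers":-1},{"linear":[0,0,-12],"angular":[0,0,0],"fingers":-1},{"linear":[0,0,-16],"angular":[0,0,0],"fingers":-1},{"linear":[0,0,-20],"angular":[0,0,0],"fingers":-1},{"linear":[0,0,-24],"angular":[0,0,0],"fingers":-1},{"linear":[0,0,-28],"angular":[0,0,0],"fingers":-1},{"linear":[0,0,-32],"angular":[0,0,0],"fingers":-1},{"linear":[0,0,-36],"angular":[0,0,0],"fingers":-1}]'
python3 -m handwheel '[{"linear":[0,0,-4],"angular":[0,0,0],"fingers":-1},{"linear":[0,0,-9],"angular":[0,0,0],"fingers":-1},{"linear":[0,0,-14],"angular":[0,0,0],"fingers":-1},{"linear":[0,0,-20],"angular":[0,0,0],"fingers":-1},{"linear":[0,0,-26],"angular":[0,0,0],"fingers":-1},{"linear":[0,0,-32],"angular":[0,0,0],"fingers":-1},{"linear":[0,0,-38],"angular":[0,0,0],"fingers":-1},{"linear":[0,0,-43],"angular":[0,0,0],"fingers":-1},{"linear":[0,0,-47],"angular":[0,0,0],"fingers":-1},{"linear":[0,0,-49],"angular":[0,0,0],"fingers":-1}]'
python3 - <<'E'
from h import *
from rig import eyes
np.set_printoptions(precision=1,suppress=True,linewidth=150)
go(641.9,98.5,315,93)
c=eyes.calibration("side"); i,d=eyes.get_image("side"); cv2.imwrite("pics/s4.png",i[60:360,150:550]); np.savez("side0.npz",i=i,d=d,K=c["intrinsics"],R=c["R"],t=c["t"])
E
```

```text
time_s: 15.35
tool_pos: [0.4625, 0.1312, 0.2659]
ee_rot: [-0.026, 1.0, 0.0, 0.0]
ft_force: [0.1, -0.2, -2.8]
gripper_width: 0.0132
finger_force: 58.4
time_s: 16.35
tool_pos: [0.4626, 0.1312, 0.315]
ee_rot: [-0.026, 1.0, 0.0, 0.0]
ft_force: [0.1, 0.6, -3.8]
gripper_width: 0.0135
finger_force: 58.5
t 16.35 p [462.6 131.2 315. ] yaw 93.0 F [ 0.1  0.6 -3.9] w 13.5 ff 58.5 j [0.3 0.2 0.1 1.5 0.  0.2]
lin [-177.3  -42.     0.1] ang [ 0.  0. -0.]
```

View pics/s4.png

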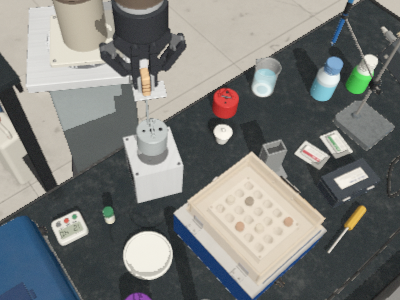

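The insert hangs freely on the hook above the well at (152,143) in the crop. The dish at (148,255) is clear. Carry it over smoothly.

```bash
python3 -m handwheel '[{"linear":[-2,0,0],"angular":[0,0,0],"fingers":-1},{"linear":[-6,-1,0],"angular":[0,0,0],"fingers":-1},{"linear":[-12,-2,0],"angular":[0,0,0],"fingers":-1},{"linear":[-20,-4,0],"angular":[0,0,0],"fingers":-1},{"linear":[-30,-6,0],"angular":[0,0,0],"fingers":-1},{"linear":[-40,-8,0],"angular":[0,0,0],"fingers":-1},{"linear":[-50,-10,0],"angular":[0,0,0],"fingers":-1},{"linear":[-60,-12,0],"angular":[0,0,0],"fingers":-1},{"linear":[-70,-15,0],"angular":[0,0,0],"fingers":-1},{"linear":[-80,-18,0],"angular":[0,0,0],"fingers":-1}]'
python3 -m handwheel '[{"linear":[-10,-3,2],"angular":[0,0,0],"fingers":-1},{"linear":[-20,-6,5],"angular":[0,0,0],"fingers":-1},{"linear":[-30,-9,9],"angular":[0,0,0],"fingers":-1},{"linear":[-40,-12,14],"angular":[0,0,0],"fingers":-1},{"linear":[-50,-15,19],"angular":[0,0,0],"fingers":-1},{"linear":[-60,-17,24],"angular":[0,0,0],"fingers":-1},{"linear":[-70,-19,29],"angular":[0,0,0],"fingers":-1},{"linear":[-79,-21,34],"angular":[0,0,0],"fingers":-1},{"linear":[-87,-23,38],"angular":[0,0,0],"fingers":-1},{"linear":[-92,-24,40],"angular":[0,0,0],"fingers":-1}]'
python3 -c "
from h import *
go(643,97.5,215,93)"
```

```text
time_s: 17.4
tool_pos: [0.5442, 0.1171, 0.3144]
ee_rot: [-0.026, 1.0, -0.0, -0.0]
ft_force: [0.7, -0.3, -3.2]
gripper_width: 0.0136
finger_force: 58.5
time_s: 18.4
tool_pos: [0.637, 0.098, 0.2736]
ee_rot: [-0.026, 1.0, -0.0, -0.0]
ft_force: [0.0, 0.5, -4.1]
gripper_width: 0.013
finger_force: 58.5
t 18.4 p [637.   98.  273.6] yaw 93.0 F [ 0.03  0.49 -4.05] w 13.0 ff 58.5 j [ 0.15  0.54  0.54  1.57 -0.    0.1 ]
lin [-6.  -0.8 58.6] ang [-0.    -0.001 -0.   ]
```

```bash
python3 -m handwheel '[{"linear":[-2,0,3],"angular":[0,0,0],"fingers":-1},{"linear":[-4,0,8],"angular":[0,0,0],"fingers":-1},{"linear":[-6,0,15],"angular":[0,0,0],"fingers":-1},{"linear":[-6,0,22],"angular":[0,0,0],"fingers":-1},{"linear":[-6,0,30],"angular":[0,0,0],"fingers":-1},{"linear":[-6,0,38],"angular":[0,0,0],"fingers":-1},{"linear":[-6,0,46],"angular":[0,0,0],"fingers":-1},{"linear":[-6,0,52],"angular":[0,0,0],"fingers":-1},{"linear":[-6,0,57],"angular":[0,0,0],"fingers":-1},{"linear":[-6,0,60],"angular":[0,0,0],"fingers":-1}]'
python3 - <<'E'
from h import *
from rig import eyes
np.set_printoptions(precision=1,suppress=True,linewidth=150)
go(643,97.5,188,93)
o=[]
for n in("side","wrist"):
    c=eyes.calibration(n); i,d=eyes.get_image(n); np.savez(n+"0.npz",i=i,d=d,K=c["intrinsics"],R=c["R"],t=c["t"]); K,R,t=c["intrinsics"],c["R"],c["t"]
    p=K@(R@np.array([.642,.104,.05])+t); u,v=(p[:2]/p[2]).astype(int); v=min(v,400);print(n,u,v); o.append(cv2.resize(i[max(v-75,0):v+75,u-75:u+75],(400,400),interpolation=cv2.INTER_CUBIC))
    q=(cloud(n)*1000).reshape(-1,3); h=cv2.cvtColor(i,cv2.COLOR_BGR2HSV).reshape(-1,3)
    m=np.hypot(q[:,0]-642,q[:,1]-104)<60
    f=m&(q[:,2]>78)&(q[:,2]<92)&(np.hypot(q[:,0]-642,q[:,1]-104)<36); print("instop",f.sum(),np.median(q[f],0),cv2.minEnclosingCircle(q[f][:,:2].astype(np.float32)) if f.any() else 0)
    r=m&(q[:,2]>9)&(q[:,2]<15)&(h[:,1]<60)&(h[:,2]>150); print("rim",r.sum(),cv2.fitEllipse(cv2.convexHull(q[r][:,:2].astype(np.float32))))
cv2.imwrite("pics/c5.png",np.hstack(o))
E
```

```text
time_s: 19.4
tool_pos: [0.6422, 0.0985, 0.2139]
ee_rot: [-0.026, 1.0, -0.0, -0.0]
ft_force: [0.1, 0.2, -3.6]
gripper_width: 0.0132
finger_force: 58.5
t 19.4 p [642.2  98.5 213.9] yaw 93.0 F [ 0.1  0.2 -3.6] w 13.2 ff 58.5 j [ 0.1  0.6  0.4  1.4 -0.   0.1]
lin [-0.7 -1.  25.9] ang [-0. -0. -0.]
side 297 306
instop 674 [645.9 105.4  83.3] ((642.9739990234375, 104.25172424316406), 30.31769371032715)
rim 213 ((643.2332153320312, 102.86553192138672), (98.59207916259766, 99.24148559570312), 73.17952728271484)
wrist 329 218
instop 4391 [635.2 104.5  84.8] ((641.275146484375, 104.99853515625), 29.97953987121582)
rim 1207 ((642.1314697265625, 103.78116607666016), (98.96280670166016, 99.13369750976562), 11.528560638427734)
```

View pics/c5.png

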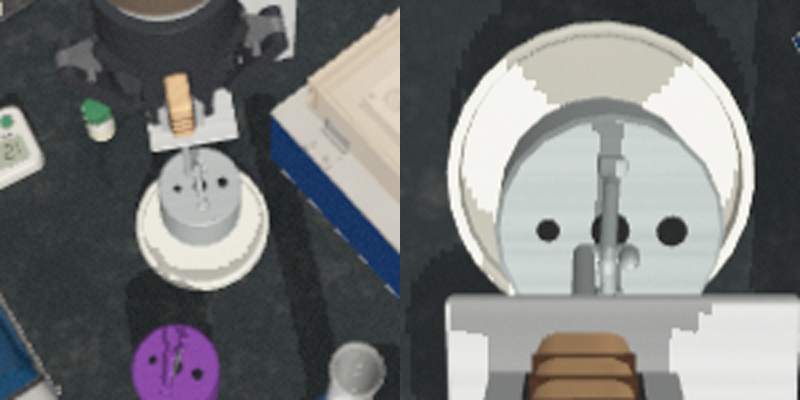

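The hanging insert at (610,210) in the right crop is well centred over the dish. Lower gently.

```bash
python3 -m handwheel '[{"linear":[-0.5,0,3],"angular":[0,0,0],"fingers":-1},{"linear":[-0.5,0,7],"angular":[0,0,0],"fingers":-1},{"linear":[-0.5,0,12],"angular":[0,0,0],"fingers":-1},{"linear":[-0.5,0,17],"angular":[0,0,0],"fingers":-1},{"linear":[-0.5,0,21],"angular":[0,0,0],"fingers":-1},{"linear":[-0.5,0,24],"angular":[0,0,0],"fingers":-1},{"linear":[-0.5,0,26],"angular":[0,0,0],"fingers":-1},{"linear":[-0.5,0,27],"angular":[0,0,0],"fingers":-1}]'
python3 -m handwheel '[{"linear":[0,0,1],"angular":[0,0,0],"fingers":-1},{"linear":[0,0,2],"angular":[0,0,0],"fingers":-1},{"linear":[0,0,3],"angular":[0,0,0],"fingers":-1},{"linear":[0,0,4],"angular":[0,0,0],"fingers":-1},{"linear":[0,0,4],"angular":[0,0,0],"fingers":-1}]'
python3 -m handwheel '[{"linear":[0,-0.7,0.5],"angular":[0,0,0],"fingers":-1},{"linear":[0,-1.4,1],"angular":[0,0,0],"fingers":-1},{"linear":[0,-2,1.5],"angular":[0,0,0],"fingers":-1},{"linear":[0,-2.5,2],"angular":[0,0,0],"fingers":-1},{"linear":[0,-2.5,2.5],"angular":[0,0,0],"fingers":-1},{"linear":[0,-2.5,3],"angular":[0,0,0],"fingers":-1},{"linear":[0,-2.5,3],"angular":[0,0,0],"fingers":-1}]'
```

```text
time_s: 20.3
tool_pos: [0.6429, 0.0985, 0.1872]
ee_rot: [-0.026, 1.0, -0.0, -0.0]
ft_force: [-0.2, -0.7, -3.4]
gripper_width: 0.0131
finger_force: 58.5
time_s: 20.8
tool_pos: [0.6428, 0.0985, 0.1834]
ee_rot: [-0.026, 1.0, -0.0, -0.0]
ft_force: [-0.1, -0.2, -4.2]
gripper_width: 0.0131
finger_force: 58.5
time_s: 21.5
tool_pos: [0.6433, 0.0959, 0.1808]
ee_rot: [-0.026, 1.0, -0.0, 0.0]
ft_force: [0.4, -0.9, -2.3]
gripper_width: 0.0131
finger_force: 58.9
```

```bash
python3 -m handwheel '[{"linear":[0,-0.3,0.5],"angular":[0,0,0],"fingers":-1},{"linear":[0,-0.5,1],"angular":[0,0,0],"fingers":-1},{"linear":[0,-0.5,1.5],"angular":[0,0,0],"fingers":-1},{"linear":[0,-0.5,2],"angular":[0,0,0],"fingers":-1},{"linear":[0,-0.5,2],"angular":[0,0,0],"fingers":-1}]'
python3 -m handwheel '[{"linear":[0,0,0.7],"angular":[0,0,0],"fingers":-1},{"linear":[0,0,1.4],"angular":[0,0,0],"fingers":-1},{"linear":[0,0,2],"angular":[0,0,0],"fingers":-1},{"linear":[0,0,2],"angular":[0,0,0],"fingers":-1}]'
python3 - <<'E'
from h import *
from rig import eyes
np.set_printoptions(precision=1,suppress=True,linewidth=150)
go(643,97.5,161,93)
for n in("side","wrist"):
    c=eyes.calibration(n); i,d=eyes.get_image(n); np.savez(n+"0.npz",i=i,d=d,K=c["intrinsics"],R=c["R"],t=c["t"])
    q=(cloud(n)*1000).reshape(-1,3); r=np.hypot(q[:,0]-642,q[:,1]-104)
    f=(q[:,2]>44)&(q[:,2]<56)&(r<36); A=np.c_[q[f][:,:2]-[642,104],np.ones(f.sum())]; print(n,f.sum(),"plane",np.linalg.lstsq(A,q[f,2],rcond=None)[0]*[1000,1000,1],cv2.minEnclosingCircle(q[f][:,:2].astype(np.float32)))
    b=(r<30)&(q[:,2]>66)&(q[:,2]<90)&(q[:,0]>(645 if n=="wrist" else 0)); print(" bail",b.sum(),np.median(q[b],0), q[b,2].max())
E
```

```text
time_s: 22.0
tool_pos: [0.6432, 0.0954, 0.1788]
ee_rot: [-0.026, 1.0, -0.0, 0.0]
ft_force: [-0.0, -1.3, 0.4]
gripper_width: 0.0133
finger_force: 59.2
time_s: 22.4
tool_pos: [0.6429, 0.0956, 0.1763]
ee_rot: [-0.026, 1.0, -0.0, -0.0]
ft_force: [0.0, -2.2, 0.4]
gripper_width: 0.0133
finger_force: 59.2
t 22.4 p [642.9  95.6 176.3] yaw 93.0 F [ 0.  -2.2  0.4] w 13.3 ff 59.2 j [0.1 0.6 0.3 1.3 0.  0.1]
lin [-0.2  1.9 15.3] ang [ 0. -0. -0.]
side 629 plane [ -7.4 -19.6  49.6] ((644.09130859375, 100.00647735595703), 30.412416458129883)
 bail 46 [645.   99.1  75.3] 89.22920601788778
wrist 4299 plane [ 18.2 -19.6  51.7] ((642.496337890625, 101.43512725830078), 29.984569549560547)
 bail 35 [648.2 100.2  78.8] 83.17522799866309
```

```bash
python3 -m handwheel '[{"linear":[0,-0.6,0],"angular":[0,0,0],"fingers":-1},{"linear":[0,-1.2,0],"angular":[0,0,0],"fingers":-1},{"linear":[0,-1.2,0],"angular":[0,0,0],"fingers":-1}]'
python3 -m handwheel '[{"linear":[0,-0.6,0],"angular":[0,0,0],"fingers":-1},{"linear":[0,-1,0],"angular":[0,0,0],"fingers":-1},{"linear":[0,-1,0],"angular":[0,0,0],"fingers":-1}]'
python3 - <<'E'
from h import *
from rig import eyes
np.set_printoptions(precision=1,suppress=True,linewidth=150)
go(643,97.5,161,93)
for n in("side","wrist"):
    c=eyes.calibration(n); i,d=eyes.get_image(n); np.savez(n+"0.npz",i=i,d=d,K=c["intrinsics"],R=c["R"],t=c["t"])
    q=(cloud(n)*1000).reshape(-1,3); r=np.hypot(q[:,0]-642,q[:,1]-104)
    f=(q[:,2]>44)&(q[:,2]<56)&(r<36); A=np.c_[q[f][:,:2]-[642,104],np.ones(f.sum())]; print(n,f.sum(),"plane",np.linalg.lstsq(A,q[f,2],rcond=None)[0]*[1000,1000,1],cv2.minEnclosingCircle(q[f][:,:2].astype(np.float32)))
cv2.imwrite("pics/w6.png",i[100:400,120:520])
E
```

```text
time_s: 22.8
tool_pos: [0.643, 0.0943, 0.1763]
ee_rot: [-0.026, 1.0, 0.0, -0.0]
ft_force: [1.0, -1.0, -1.3]
gripper_width: 0.0128
finger_force: 59.1
time_s: 23.1
tool_pos: [0.6433, 0.0935, 0.1766]
ee_rot: [-0.026, 1.0, 0.0, 0.0]
ft_force: [0.7, -0.3, -0.9]
gripper_width: 0.013
finger_force: 59.0
t 23.1 p [643.3  93.5 176.6] yaw 93.0 F [ 0.7 -0.3 -0.9] w 13.0 ff 59.0 j [0.1 0.6 0.3 1.3 0.  0.1]
lin [ 0.   4.  15.6] ang [ 0.  0. -0.]
side 631 plane [-9.5 -1.7 49.2] ((644.2848510742188, 99.84813690185547), 30.53877067565918)
wrist 4320 plane [11.9 -0.4 51.3] ((642.799560546875, 100.396484375), 29.885534286499023)
```

View pics/w6.png

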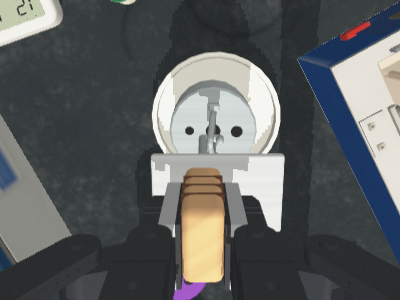

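The insert stands flat in the dish at (213,130), with the hook forces back to baseline. Unhook: down, out in -y, then up.

```bash
python3 -m handwheel '[{"linear":[0,-0.3,2],"angular":[0,0,0],"fingers":-1},{"linear":[0,-0.5,4],"angular":[0,0,0],"fingers":-1},{"linear":[0,-0.5,6],"angular":[0,0,0],"fingers":-1},{"linear":[0,-0.5,8],"angular":[0,0,0],"fingers":-1},{"linear":[0,-0.5,8],"angular":[0,0,0],"fingers":-1}]'
python3 -m handwheel '[{"linear":[0,0,2],"angular":[0,0,0],"fingers":-1},{"linear":[0,0,4],"angular":[0,0,0],"fingers":-1},{"linear":[0,0,6],"angular":[0,0,0],"fingers":-1},{"linear":[0,0,7],"angular":[0,0,0],"fingers":-1},{"linear":[0,0,7],"angular":[0,0,0],"fingers":-1}]'
python3 -m handwheel '[{"linear":[0,-1.5,0],"angular":[0,0,0],"fingers":-1},{"linear":[0,-3,0],"angular":[0,0,0],"fingers":-1},{"linear":[0,-4,0],"angular":[0,0,0],"fingers":-1},{"linear":[0,-4,0],"angular":[0,0,0],"fingers":-1}]'
```

```text
time_s: 23.7
tool_pos: [0.6429, 0.0928, 0.1679]
ee_rot: [-0.026, 1.0, -0.0, -0.0]
ft_force: [-0.1, -0.6, -1.1]
gripper_width: 0.0133
finger_force: 59.0
time_s: 24.2
tool_pos: [0.6431, 0.0928, 0.1612]
ee_rot: [-0.026, 1.0, -0.0, -0.0]
ft_force: [-0.4, -0.3, -0.6]
gripper_width: 0.013
finger_force: 59.0
time_s: 24.6
tool_pos: [0.6435, 0.0886, 0.1616]
ee_rot: [-0.026, 1.0, -0.0, 0.0]
ft_force: [0.4, 0.3, -1.2]
gripper_width: 0.0135
finger_force: 59.1
```

```bash
python3 -m handwheel '[{"linear":[0,-2,0],"angular":[0,0,0],"fingers":-1},{"linear":[0,-4,0],"angular":[0,0,0],"fingers":-1},{"linear":[0,-6,0],"angular":[0,0,0],"fingers":-1},{"linear":[0,-8,0],"angular":[0,0,0],"fingers":-1},{"linear":[0,-8,0],"angular":[0,0,0],"fingers":-1}]'
python3 -m handwheel '[{"linear":[0,-3,0],"angular":[0,0,0],"fingers":-1},{"linear":[0,-6,0],"angular":[0,0,0],"fingers":-1},{"linear":[0,-8,0],"angular":[0,0,0],"fingers":-1},{"linear":[0,-8,-5],"angular":[0,0,0],"fingers":-1},{"linear":[0,-8,-15],"angular":[0,0,0],"fingers":-1},{"linear":[0,-8,-32],"angular":[0,0,0],"fingers":-1},{"linear":[0,-8,-52],"angular":[0,0,0],"fingers":-1},{"linear":[0,-8,-75],"angular":[0,0,0],"fingers":-1},{"linear":[0,-8,-90],"angular":[0,0,0],"fingers":-1},{"linear":[0,-8,-95],"angular":[0,0,0],"fingers":-1}]'
python3 - <<'E'
from h import *
from rig import eyes
np.set_printoptions(precision=1,suppress=True,linewidth=150)
go(475.7,387,256,99.8)
for n in("side","wrist"):
    c=eyes.calibration(n); i,d=eyes.get_image(n); np.savez(n+"0.npz",i=i,d=d,K=c["intrinsics"],R=c["R"],t=c["t"])
    q=(cloud(n)*1000).reshape(-1,3); r=np.hypot(q[:,0]-642,q[:,1]-104)
    f=(q[:,2]>44)&(q[:,2]<56)&(r<36); A=np.c_[q[f][:,:2]-[642,104],np.ones(f.sum())]; print(n,f.sum(),"plane",np.linalg.lstsq(A,q[f,2],rcond=None)[0]*[1000,1000,1],cv2.minEnclosingCircle(q[f][:,:2].astype(np.float32)))
E
```

```text
time_s: 25.1
tool_pos: [0.6439, 0.0804, 0.1615]
ee_rot: [-0.026, 1.0, -0.0, 0.0]
ft_force: [0.8, -0.5, -1.0]
gripper_width: 0.0132
finger_force: 59.1
time_s: 26.1
tool_pos: [0.6454, 0.0731, 0.26]
ee_rot: [-0.026, 1.0, 0.0, 0.003]
ft_force: [-0.0, 0.3, -0.7]
gripper_width: 0.0131
finger_force: 59.1
t 26.1 p [645.4  73.1 260. ] yaw 93.0 F [-0.   0.3 -0.7] w 13.1 ff 59.1 j [0.1 0.6 0.5 1.5 0.  0.1]
lin [153.  322.3   3.3] ang [ 0.   0.  -0.1]
side 667 plane [-1.6  1.2 49.3] ((643.9595947265625, 99.63665008544922), 30.061260223388672)
wrist 3292 plane [ 7.2  2.  51.2] ((642.9401245117188, 100.48452758789062), 30.057167053222656)
```

```bash
python3 -m handwheel '[{"linear":[8,3,0],"angular":[0,0,0],"fingers":-1},{"linear":[25,9,0],"angular":[0,0,0],"fingers":-1},{"linear":[48,18,0],"angular":[0,0,0],"fingers":-1},{"linear":[73,27,0],"angular":[0,0,0],"fingers":-1},{"linear":[98,37,0],"angular":[0,0,0],"fingers":-1},{"linear":[123,47,0],"angular":[0,0,0],"fingers":-1},{"linear":[148,56,0],"angular":[0,0,0],"fingers":-1},{"linear":[167,63,0],"angular":[0,0,0],"fingers":-1},{"linear":[177,66,0],"angular":[0,0,0],"fingers":-1},{"linear":[177,66,0],"angular":[0,0,0],"fingers":-1}]'
python3 -c "
from h import *
go(475.7,386.8,256,99.8)"
```

```text
time_s: 27.2
tool_pos: [0.4624, 0.1297, 0.2561]
ee_rot: [-0.027, 1.0, -0.0, -0.001]
ft_force: [0.7, -0.3, -0.3]
gripper_width: 0.0133
finger_force: 59.1
t 27.2 p [462.4 129.7 256.1] yaw 93.1 F [ 0.66 -0.28 -0.3 ] w 13.3 ff 59.1 j [ 0.27  0.2  -0.01  1.37  0.    0.22]
lin [-27. 256.   0.] ang [-0.    -0.001 -0.118]
```

```bash
python3 -m handwheel '[{"linear":[-1,12,0],"angular":[0,0,0],"fingers":-1},{"linear":[-4,40,0],"angular":[0,0,-0.02],"fingers":-1},{"linear":[-8,75,0],"angular":[0,0,-0.04],"fingers":-1},{"linear":[-12,112,0],"angular":[0,0,-0.06],"fingers":-1},{"linear":[-16,150,0],"angular":[0,0,-0.08],"fingers":-1},{"linear":[-20,188,0],"angular":[0,0,-0.1],"fingers":-1},{"linear":[-24,222,0],"angular":[0,0,-0.118],"fingers":-1},{"linear":[-26,246,0],"angular":[0,0,-0.118],"fingers":-1},{"linear":[-27,256,0],"angular":[0,0,-0.118],"fingers":-1},{"linear":[-27,256,0],"angular":[0,0,-0.118],"fingers":-1}]'
python3 -m handwheel '[{"linear":[0,0,0],"angular":[0,0,0],"fingers":-1}]'
python3 -c "
from h import *
go(475.7,386.8,200,99.8)"
```

```text
time_s: 28.2
tool_pos: [0.4778, 0.388, 0.2551]
ee_rot: [-0.086, 0.996, -0.0, -0.0]
ft_force: [1.2, -0.6, -0.5]
gripper_width: 0.013
finger_force: 59.1
time_s: 28.3
tool_pos: [0.4779, 0.3859, 0.2559]
ee_rot: [-0.085, 0.996, -0.001, -0.0]
ft_force: [-0.4, 0.5, -1.4]
gripper_width: 0.0131
finger_force: 59.1
t 28.3 p [477.9 385.9 255.9] yaw 99.7 F [-0.39  0.53 -1.43] w 13.1 ff 59.1 j [ 0.68  0.47  0.38  1.48 -0.    0.51]
lin [ 2.   1.3 55.9] ang [-0.001 -0.001 -0.001]
```

```bash
python3 -m handwheel '[{"linear":[2,1.3,6],"angular":[0,0,0],"fingers":-1},{"linear":[2,1.3,16],"angular":[0,0,0],"fingers":-1},{"linear":[2,1.3,30],"angular":[0,0,0],"fingers":-1},{"linear":[2,1.3,42],"angular":[0,0,0],"fingers":-1},{"linear":[2,1.3,50],"angular":[0,0,0],"fingers":-1},{"linear":[2,1.3,55],"angular":[0,0,0],"fingers":-1},{"linear":[2,1.3,55],"angular":[0,0,0],"fingers":-1}]'
python3 -c "
from h import *
go(475.7,386.8,118,99.8)"
```

```text
time_s: 29.0
tool_pos: [0.4751, 0.3871, 0.2006]
ee_rot: [-0.085, 0.996, -0.0, -0.001]
ft_force: [0.1, -0.4, -1.0]
gripper_width: 0.0136
finger_force: 59.1
t 29.0 p [475.1 387.1 200.6] yaw 99.7 F [ 0.14 -0.4  -0.98] w 13.6 ff 59.1 j [ 0.68  0.49  0.26  1.35 -0.    0.51]
lin [-0.6 -0.3 82.6] ang [-0.001 -0.001 -0.001]
```

```bash
python3 -m handwheel '[{"linear":[-0.5,-0.3,6],"angular":[0,0,0],"fingers":-1},{"linear":[-0.5,-0.3,16],"angular":[0,0,0],"fingers":-1},{"linear":[-0.5,-0.3,30],"angular":[0,0,0],"fingers":-1},{"linear":[-0.5,-0.3,44],"angular":[0,0,0],"fingers":-1},{"linear":[-0.5,-0.3,58],"angular":[0,0,0],"fingers":-1},{"linear":[-0.5,-0.3,69],"angular":[0,0,0],"fingers":-1},{"linear":[-0.5,-0.3,77],"angular":[0,0,0],"fingers":-1},{"linear":[-0.5,-0.3,81],"angular":[0,0,0],"fingers":-1},{"linear":[-0.5,-0.3,82.5],"angular":[0,0,0],"fingers":-1},{"linear":[-0.5,-0.3,82.5],"angular":[0,0,0],"fingers":-1}]'
python3 -m handwheel '[{"linear":[0,0,1],"angular":[0,0,0],"fingers":-1},{"linear":[0,0,2],"angular":[0,0,0],"fingers":-1},{"linear":[0,0,3],"angular":[0,0,0],"fingers":-1},{"linear":[0,0,3],"angular":[0,0,0],"fingers":-1}]'
```

```text
time_s: 30.0
tool_pos: [0.4762, 0.3875, 0.1192]
ee_rot: [-0.085, 0.996, 0.0, 0.0]
ft_force: [-0.4, 0.3, -0.8]
gripper_width: 0.0132
finger_force: 59.1
time_s: 30.4
tool_pos: [0.476, 0.3873, 0.116]
ee_rot: [-0.085, 0.996, 0.0, 0.0]
ft_force: [0.9, 0.8, -0.2]
gripper_width: 0.0133
finger_force: 59.1
```

```bash
python3 -m handwheel '[{"linear":[0,0,0.7],"angular":[0,0,0],"fingers":-1},{"linear":[0,0,1.4],"angular":[0,0,0],"fingers":-1},{"linear":[0,0,1.4],"angular":[0,0,0],"fingers":-1}]'
python3 -m handwheel '[{"linear":[0,0,0.5],"angular":[0,0,0],"fingers":-1},{"linear":[0,0,1],"angular":[0,0,0],"fingers":-1},{"linear":[0,0,1],"angular":[0,0,0],"fingers":-1}]'
```

```text
time_s: 30.7
tool_pos: [0.476, 0.3873, 0.1145]
ee_rot: [-0.085, 0.996, -0.0, -0.0]
ft_force: [-0.1, -0.6, -0.8]
gripper_width: 0.0135
finger_force: 59.1
time_s: 31.0
tool_pos: [0.476, 0.3873, 0.1143]
ee_rot: [-0.085, 0.996, 0.0, 0.0]
ft_force: [-2.3, -0.8, 3.8]
gripper_width: 0.0133
finger_force: 59.8
```

```bash
python3 -m handwheel '[{"linear":[0,0,-0.3],"angular":[0,0,0],"fingers":-0.5},{"linear":[0,0,-0.3],"angular":[0,0,0],"fingers":-0.3},{"linear":[0,0,-0.3],"angular":[0,0,0],"fingers":0},{"linear":[0,0,-0.3],"angular":[0,0,0],"fingers":0},{"linear":[0,0,-0.3],"angular":[0,0,0],"fingers":0}]'
python3 -m handwheel '[{"linear":[0,0,-8],"angular":[0,0,0],"fingers":0},{"linear":[0,0,-25],"angular":[0,0,0],"fingers":0},{"linear":[0,0,-50],"angular":[0,0,0],"fingers":0},{"linear":[0,0,-80],"angular":[0,0,0],"fingers":0},{"linear":[0,0,-100],"angular":[0,0,0],"fingers":0},{"linear":[0,0,-105],"angular":[0,0,0],"fingers":0},{"linear":[0,0,-105],"angular":[0,0,0],"fingers":0},{"linear":[0,0,-105],"angular":[0,0,0],"fingers":0}]'
python3 - <<'E'
from h import *
from rig import eyes
go(475,386,220,99.8)
for n in("wrist","side","top"):
    c=eyes.calibration(n); i,d=eyes.get_image(n); np.savez(n+"0.npz",i=i,d=d,K=c["intrinsics"],R=c["R"],t=c["t"])
    cv2.imwrite(f"pics/{n}7.png",i)
    q=(cloud(n)*1000).reshape(-1,3); h=cv2.cvtColor(i,cv2.COLOR_BGR2HSV).reshape(-1,3)
    m=(np.hypot(q[:,0]-476,q[:,1]-386)<45)
    w=m&(h[:,1]>60)&(h[:,0]<25)&(q[:,2]>133)&(q[:,2]<148); f=m&(q[:,2]>91)&(q[:,2]<103)&(h[:,1]<50)
    if w.any() and f.any(): print(n,w.sum(),rect(q,w),np.median(q[w,2]),f.sum(),rect(q,f))
E
```

```text
time_s: 31.5
tool_pos: [0.476, 0.3873, 0.1137]
ee_rot: [-0.085, 0.996, -0.0, -0.0]
ft_force: [-0.5, 0.3, 0.0]
gripper_width: 0.0426
finger_force: 0.0
time_s: 32.3
tool_pos: [0.4755, 0.3869, 0.2177]
ee_rot: [-0.085, 0.996, -0.001, -0.001]
ft_force: [0.5, 0.1, 0.3]
gripper_width: 0.0426
finger_force: 0.0
t 32.3 p [475.5 386.9 217.7] yaw 99.8 F [0.46 0.08 0.26] w 42.6 ff 0.0 j [0.68 0.48 0.3  1.39 0.   0.51]
lin [ 0.7 -0.8 -2.3] ang [-0.001 -0.002 -0.001]
wrist 1108 ((475475.5625, 387034.53125), (26280.396484375, 13802.521484375), 9.2805814743042) 140.91752867167122 3081 ((474411.34375, 392945.15625), (34314.0703125, 54008.2265625), 9.56908130645752)
side 83 ((477273.96875, 385138.8125), (25606.068359375, 15159.138671875), 11.518335342407227) 138.68833472408022 244 ((475775.4375, 391955.65625), (35127.1796875, 55396.84765625), 8.492291450500488)
top 40 ((467175.25, 385174.53125), (9326.9765625, 13091.8974609375), 1.7782230377197266) 139.55348489077153 187 ((467787.8125, 392163.9375), (20395.638671875, 54173.8203125), 9.439897537231445)
```

View pics/side7.png

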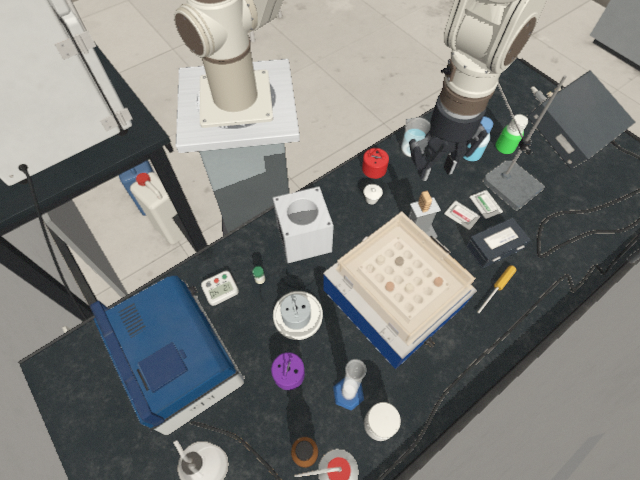

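The insert stands upright in the dish at (295,310), and the hook is back in its stand at (425,203), within 1 mm of where it started. The bystanders have not moved and the gripper is clear of everything.

```bash
python3 -c "
from rig import ctrl
print(ctrl.job_done())"
```

```text
the job is handed in; nothing more can be done
None
```

The job is handed in at about 32 s: the insert stands upright in the cooling dish, about 3 mm off its centre, the hook is back in its stand as it was, and the timer, vial and crucible were not touched.

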